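Index the chip-roll carousel to the arrow

TASK

Bring the yellow chip roll round to the red arrow on the carousel's base: press down the black pad of the lever to draw the spring index pin, swing the wheel round by the lever, and let the pin drop fully home in the hole so that the wheel is locked with the yellow roll at the arrow. The rolls must stay standing in their cups, and the other things on the table are to be left alone.

Things in the scene. Friction and masses are not known exactly. Their poses are not given: they have to be found in the camera images.
- carousel_base: fixed aluminium disc, 216 mm across, top face 14 mm above the table. Origin: disc centre at table height, on the wheel's vertical axis. Its -x axis points to the red arrow on a grey tab just outside the disc (tip 112 mm from the centre, pointing inward). Six index holes, 11 mm wide, on a circle of 93 mm radius, lock the wheel at 0, +-60, +-120 and 180 degrees
- arrow_spot (a point): fixed point on the base, 55 mm from the axis in the direction of the red arrow, 25 mm above the table: where the centre of a roll's underside is when its cup is at the arrow
- wheel (a joint): turn of the white wheel, rad, 0 at the start, positive counter-clockwise from above, unlimited, stays where left (1 to 3 N at the lever to turn it). 160 mm across, top 25 mm above the table; five cups 55 mm from the axis, 60 degrees apart; the sixth place, at the arrow at the start, holds lever and pin, which ride with the wheel. Pin in a hole: locked, play about +-1 degree
- pin (a joint): lift of the spring index pin (brass head, 8 mm steel shank), m: 0 fully home, 6 mm deep in a hole; clear of the plate above 0.006; stop at 0.011. Let go between holes it rests on the plate at about 0.006, and when the wheel is pushed on it drops into the next hole by itself. The spring pulls it down with 9 N (home) to 12 N (stop)
- lever (a joint): angle of the red rocker lever that lifts the pin, rad: 0 at rest (pad level), 0.367 at the stop, pad fully pressed; the pin rises 0.030 m per rad, so it clears the plate from 0.20. The pin's spring returns it. Its pivot is on the pad's -y side; while the pin rests on the plate between holes (0.20) the pad is 7 mm down and slopes down towards +y
- lever_pad (a point): centre of the black pad's top face: press down here, 8 to 11 N. 68 mm above the table at rest, 55 mm fully pressed; 94 mm from the axis, rides with the wheel. x points to the axis, y tangential (clockwise from above), z up. 34 mm wide in x; in y it lies between two upright ears 4 mm thick, 25 mm high, inner faces 24 mm from here, to push the wheel by either way
- roll_yellow_1: yellow roll with dark marks (stack of chips in film), 40 mm across, 84 mm tall, standing upright in one of the wheel's five cups (13 mm deep); which cup varies. Origin: centre of the underside, 25 mm above the table in the cup; z up along its length. About 0.29 kg; this is the one to bring to the arrow
- roll_blue_1: light blue roll (stack of chips in film), 40 mm across, 84 mm tall, standing upright in one of the wheel's five cups (13 mm deep); which cup varies. Origin: centre of the underside, 25 mm above the table in the cup; z up along its length. About 0.29 kg
- roll_wine_1: dark wine-red roll (stack of chips in film), 40 mm across, 84 mm tall, standing upright in one of the wheel's five cups (13 mm deep); which cup varies. Origin: centre of the underside, 25 mm above the table in the cup; z up along its length. About 0.29 kg
- roll_slate_1: slate-grey roll (stack of chips in film), 40 mm across, 84 mm tall, standing upright in one of the wheel's five cups (13 mm deep); which cup varies. Origin: centre of the underside, 25 mm above the table in the cup; z up along its length. About 0.29 kg
- roll_peach_5: peach-orange roll (stack of chips in film), 40 mm across, 84 mm tall, standing upright in one of the wheel's five cups (13 mm deep); which cup varies. Origin: centre of the underside, 25 mm above the table in the cup; z up along its length. About 0.29 kg
- tape_brown: a roll of brown packing tape lying flat on the table, 100 mm across, 48 mm high. A bystander; leave it alone. Origin: centre of the underside
- marker_red: a red and white felt marker lying on the table, 133 x 16 x 16 mm. A bystander; leave it alone. Origin: centre of the underside
- jar_1: a small clear jar of coloured chips with a white lid, 44 mm across, 69 mm high, standing on the table. A bystander; leave it alone. Origin: centre of the underside
- staple_box: a blue staple box on the table, 40 x 82 x 26 mm. A bystander; leave it alone. Origin: centre of the underside
Mind the look-alikes: they are no part of the job. Leave any green look-alike of the roll_yellow_1 alone.

How it is judged:
By the outcome, as a careful person would: the job done as asked, in the order asked, and still so for the second after the job is handed in, with the robot touching nothing.
It also fails if it takes over 40 s, if anything falls off the work surface, if the arm or the gripper's body presses on something with over 40 N, if the wrist force passes 120 N, or if a joint passes its speed limit or range.

ROBOT

A 7-joint arm with a two-finger parallel gripper is mounted at the origin on a cart in front of the work surface, level with it; the furniture and walls round the work are solid. World frame = base frame: x ahead of the robot, y to its left, z up, the work surface at z = 0. Lengths are in m, angles in degrees, forces in N, time in s.
With the tool pointing down it reaches from about 0.35 to 0.775 m from the base axis. Payload 3.1 kg.
Tool frame: the origin (TCP) lies on the centre line of the jaws, within the pads' length; the fingertips stand 17 mm ahead of it and the grasp point (between the pads) lies 2 mm behind it (robot.tip_reach is the distance from the TCP to the fingertips, in m); z points along the fingers, y is the line along which they close (so a half turn about z gives the same grasp; the last joint's range is limited). The gripper opens to 85 mm and grips with 20 to 120 N. Pads are 22 mm wide; open, the fingers measure 114 mm over their backs; the gripper's body (76 mm by 85 mm) begins 54 mm behind the grasp point. The pads swing forward as they close: fully open they stand 13 mm farther back than shut.
Start: joints at [-69.884, 17.813, 0.802, 86.603, -0.252, 75.585, -1.558], TCP at [0.211, 0.508, 0.248] pointing down, gripper open.
Joint ranges: [-154.91, 154.91], [-16.99, 109.72], [-72.82, 74.43], [7.12, 147.25], [-82.49, 262.49], [11.32, 116.49], [-174.64, 174.64]. Speed limits (degrees/s): [159.86, 159.86, 180, 180, 180, 180, 180].

INTERFACE

Orientations are given as [roll, pitch, yaw] about the fixed x, y, z axes, in that order (R = Rz(yaw) Ry(pitch) Rx(roll)).
In Python, from station import robot, fingers, vision, workorder, recognise gives the robot as it stands. Calls block until the motion is done:
- robot.move_to(position, orientation): joint-space move of the TCP to a pose.
- robot.line_to(position, orientation=None, velocity=0.15, f_stop=None): straight line of the TCP; orientation=None keeps the orientation; velocity is the mean speed in m/s. With f_stop (N) it stops when the force on the tool has changed by that much, and returns True; else False.
- robot.move_j(angles): joint-space move.
- fingers.gripper_to(opening, force=None): opening from 0.0 (shut) to 1.0 (fully open); force is the grip in N (None keeps the last); returns when the fingers have stopped.
- robot.pause(seconds).
- robot.inverse_kinematics(position, orientation): joint angles nearest the present ones, or None.
- vision.grab_frame(name): name is "scene" or "top"; returns the picture (384x512x3 uint8, red, green, blue); there is no depth.
- vision.calibration(name): a dict with "mtx" (3x3 intrinsics, pixels), "k1" (the pictures are not rectified: a ray, as slopes to the right and down, at radius r is drawn at 1 + k1 r^2 times it, then the intrinsics apply), "extrinsics" (4x4, takes a point from world to camera coordinates). Camera axes: x right, y up, looking along -z (the intrinsics and any distortion apply to the point x, -y, -z); pixel columns grow to the right and rows downward; lengths in m; the calibration is good to about 2 mm. A picture is of the moment at which its call begins. calibration takes no time and is no camera call.
A pose or a line that the arm cannot do raises robot.PlanningError and nothing moves.
- workorder.close_job(): hands the job in; it is judged then, once.
Trained networks look in the newest picture that a camera, given by its name, has taken for a name from the list of things; names that differ only in an ending like _2 or _b are one class to them, and where a whole thing is asked for, a point or a joint stands for the part that bears it (a point fixed in the world has none). Each returns a list of dicts, best first, with "p" (0 to 1); they miss things now and then, are a little off and sometimes report something else, mostly with a low value. They report only what shows in the picture. A call takes as long as a camera call. They do not tell look-alikes from the thing itself.
- recognise(label, camera): "rect" ([centre column, centre row, width, height] in pixels, round what is visible of it).
Readings, each from a call of its own:
- robot.current_time_s(): time.
- robot.current_joint_positions(): joint angles.
- robot.current_dq(): joint speeds.
- robot.current_joint_torque(): joint torques, N m.
- robot.current_tool_pos(): TCP position.
- robot.current_eef_rot(): TCP orientation.
- robot.current_contact_force(): force on the tool from outside, world axes, zero at the start.
- robot.current_torque(): the same for the moment, N m.
- robot.current_finger_gap(): opening from 0.0 (shut) to 1.0 (fully open).
- robot.current_gripper_force(): force on a finger pad.
Only numpy, scipy, OpenCV 4.12 (cv2) and the standard library are available. Lean on these libraries where they do the work, as an engineer would, in place of code of your own. Each camera call takes 0.05 s, during which the arm holds its last target. There are 200 camera calls.

## Working session

There is one attempt and no reset: what is moved stays moved. The work goes in short steps, each a Python script; the robot and the scene stay as the last script left them, time stands still between calls to the robot, and variables do not carry over. Pictures are saved under pics/ and viewed, at most 10 in all, crops included, and the job is handed in when it is done.

```bash
mkdir -p pics; python3 - <<'E'
from station import robot, vision, recognise
import cv2,numpy as np
ims=[]
for n in("scene","top"):
    im=vision.grab_frame(n); cv2.imwrite(f"pics/{n}0.png",im[:,:,::-1]); c=vision.calibration(n); print(n,c)
    for l in("carousel_base","lever_pad","roll_yellow_1","wheel"):
        print(l,[(np.round(d["rect"]).astype(int).tolist(),round(d["p"],2)) for d in recognise(l,n)[:3]])
print(robot.current_time_s(),robot.current_tool_pos(),robot.current_eef_rot())
E
```

```text
scene {'mtx': array([[452.92813387,   0.        , 256.94547849],
       [  0.        , 452.92813387, 187.32754627],
       [  0.        ,   0.        ,   1.        ]]), 'k1': -0.09630358143252275, 'extrinsics': array([[ 0.4981039 , -0.86710191,  0.00517534, -0.51688136],
       [ 0.67217672,  0.38988647,  0.62941799, -0.25052419],
       [-0.54778733, -0.31003681,  0.77704969, -0.88452406],
       [ 0.        ,  0.        ,  0.        ,  1.        ]])}
carousel_base [([213, 188, 100, 84], 0.61)]
lever_pad [([184, 183, 38, 34], 0.83)]
roll_yellow_1 [([315, 167, 27, 38], 0.95), ([291, 189, 17, 38], 0.94), ([236, 164, 21, 36], 0.67)]
wheel [([209, 182, 82, 57], 0.94)]
top {'mtx': array([[410.05166159,   0.        , 252.75868287],
       [  0.        , 410.05166159, 198.28458212],
       [  0.        ,   0.        ,   1.        ]]), 'k1': -0.07016384664957266, 'extrinsics': array([[ 0.00520048, -0.99984489,  0.01682686, -0.29735976],
       [ 0.98380362,  0.00813062,  0.17906517, -0.48048611],
       [-0.17917421,  0.0156231 ,  0.98369331, -0.86361514],
       [ 0.        ,  0.        ,  0.        ,  1.        ]])}
carousel_base [([211, 206, 94, 107], 0.96)]
lever_pad [([192, 229, 37, 25], 0.85)]
roll_yellow_1 [([296, 136, 22, 28], 0.91), ([291, 176, 20, 25], 0.78), ([230, 179, 21, 22], 0.69)]
wheel [([208, 202, 71, 83], 0.77)]
0.5 [0.21047959 0.50810698 0.24825229] [-1.79993602e+02 -1.70526787e-04  1.57500269e+02]
```

View pics/scene0.png

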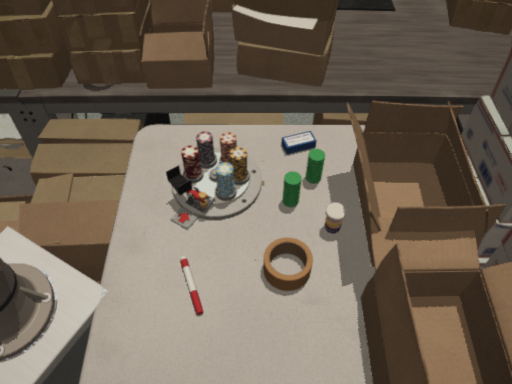

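View pics/top0.png

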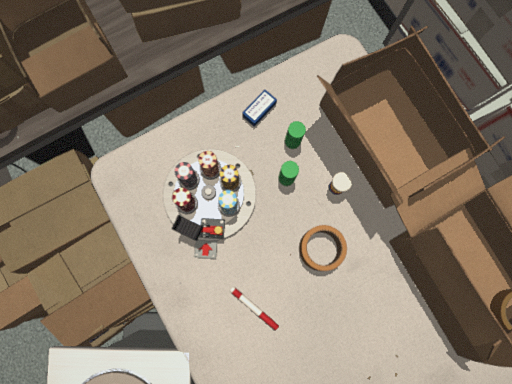

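```bash
python3 - <<'E'
import cv2,numpy as np
a=cv2.imread("pics/top0.png")[140:270,150:270]; b=cv2.imread("pics/scene0.png")[120:240,155:275]
a=cv2.resize(a,(400,433),interpolation=2); b=cv2.resize(b,(400,400),interpolation=2)
b=cv2.copyMakeBorder(b,0,33,0,0,0)
cv2.imwrite("pics/crop.png",np.hstack([a,b]))
E
```

```text
(no output)
```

View pics/crop.png

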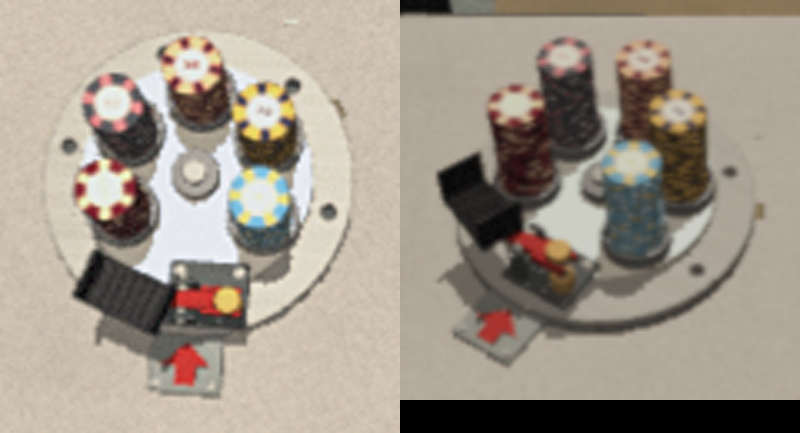

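```bash
cat >h.py <<'E'
import numpy as np,cv2
from station import vision
from scipy.optimize import least_squares
def proj(n,P):
    c=vision.calibration(n);P=np.atleast_2d(P)
    q=(c["extrinsics"]@np.c_[P,np.ones(len(P))].T)[:3].T
    s=np.c_[q[:,0],-q[:,1]]/-q[:,2:3]
    s=s*(1+c["k1"]*(s**2).sum(1,keepdims=True))
    return s*c["mtx"][0,0]+c["mtx"][:2,2]
def onplane(n,px,z): # world xy of pixel at height z
    f=lambda p:(proj(n,[p[0],p[1],z])[0]-px)
    return least_squares(f,[.5,.3]).x
def tri(a,b): # top px, scene px
    r=least_squares(lambda p:np.r_[proj("top",p)[0]-a,proj("scene",p)[0]-b],[.5,.3,.05]);return r.x,r.fun
E
python3 - <<'E'
from h import *
from station import robot
T=lambda u,v:np.array([(u+.5)/3.333-.5+150,(v+.5)/3.333-.5+140])
S=lambda u,v:np.array([(u-400+.5)*.3-.5+155,(v+.5)*.3-.5+120])
H=[("top",T(70,146)),("top",T(293,85)),("top",T(328,211)),("scene",S(729,171)),("scene",S(697,270))]
k=[2,0,-1,0,-1]
k=[0,-2,-3,-2,-3]
pts=[onplane(n,p,.014) for n,p in H]; print(np.round(pts,4))
def f(x): return np.concatenate([np.array(p)-x[:2]-.093*np.array([np.cos(x[2]+np.pi/3*j),np.sin(x[2]+np.pi/3*j)]) for p,j in zip(pts,k)])
best=min((least_squares(f,[.5,.3,a]) for a in np.arange(0,6.3,.5)),key=lambda r:r.cost)
c=best.x;print("c",c[:2],np.degrees(c[2])%360,np.round(best.fun*1000,1))
def pol(p): d=np.array(p)[:2]-c[:2];return np.round([np.hypot(*d)*1000,np.degrees(np.arctan2(d[1],d[0]))%360],1)
for z in(.003,.014): print("arrow",pol(onplane("top",T(187,345),z)),pol(onplane("scene",S(510,310),z)))
print("pad top",pol(onplane("top",T(125,292),.068)),"scene",pol(onplane("scene",S(487,212),.068)))
p,e=tri(T(227,300),S(557,250));print("pin",p,pol(p),e)
p,e=tri(T(195,170),S(598,178));print("hub",p,pol(p),e)
for nm,u,v in(("yel",(265,110),(678,110)),("blue",(260,197),(633,163)),("wine",(106,190),(517,106)),("slate",(113,102),(567,56)),("peach",(191,66),(643,62))):
    a,b=pol(onplane("top",T(*u),.109)),pol(onplane("scene",S(*v),.109));print(nm,a,b)
print(robot.tip_reach)
E
```

```text
[[ 0.5216 -0.1047]
 [ 0.5665 -0.2588]
 [ 0.4773 -0.2839]
 [ 0.5692 -0.2589]
 [ 0.4793 -0.2855]]
c [ 0.50015486 -0.19464764] 76.48171141206826 [-0.3 -0.4 -1.1 -0.1 -1.1  1.2  1.6 -0.2  0.9 -0.4]
arrow [114.9 176.8] [108.5 176.1]
arrow [115.6 177.4] [114.2 179.1]
pad top [ 94.9 154.7] scene [ 91.1 158. ]
pin [ 0.41010519 -0.22031908  0.07092411] [ 93.6 195.9] [ 0.30461352 -0.26894764 -0.41022856  0.07307004]
hub [ 0.49973757 -0.19331377  0.03803316] [  1.4 107.4] [-0.362622    0.31805855  0.49810461 -0.0987402 ]
yel [ 54.9 296.8] [ 56.1 299.1]
blue [ 55.9 236.8] [ 55.8 240. ]
wine [ 55.5 119.1] [ 52.6 117. ]
slate [54.6 57.8] [55.2 53.7]
peach [ 52.8 357.8] [ 54.3 355.4]
0.017
```

```bash
cat >>h.py <<'E'
C=np.array([.5002,-.1944]); PAD=156.3
def pose(turn,tip,off=.005,xo=-.004,yadd=250):
    """turn: pad turned clockwise, deg; tip height; off along pad +y; xo toward axis"""
    a=PAD-turn; f=np.radians(a); ex=-np.array([np.cos(f),np.sin(f)]); ey=np.array([np.sin(f),-np.cos(f)])
    p=C-.094*ex+xo*ex+off*ey
    return [*p,tip+.017],[180,0,(a+yadd+180)%360-180]
E
python3 - <<'E'
from h import *
from station import robot
for y in(250,70):
    for t in(0,30,60,90,120):
        for z in (.14,.057):
            q=robot.inverse_kinematics(*pose(t,z,yadd=y)); print(y,t,z,None if q is None else np.round(q,0))
E
```

```text
250 0 0.14 [-32.  14.  59. 112. -14.  61. -11.]
250 0 0.057 [-29.  25.  59. 118. -27.  52.   1.]
250 30 0.14 [-33.  17.  55. 109. -16.  62. -46.]
250 30 0.057 [-34.  28.  59. 115. -30.  54. -33.]
250 60 0.14 [-34.  24.  56. 103. -22.  65. -74.]
250 60 0.057 [-35.  34.  61. 109. -35.  58. -62.]
250 90 0.14 [-34.  35.  65.  95. -33.  71. -96.]
250 90 0.057 [-33.  43.  64. 101. -42.  65. -89.]
250 120 0.14 [ -27.   40.   64.   88.  -37.   75. -122.]
250 120 0.057 [ -27.   47.   64.   93.  -45.   69. -117.]
70 0 0.14 [-33.  15.  60. 112. -14.  61. 170.]
70 0 0.057 [ 59.  24. -51. 115.  24.  52. 132.]
70 30 0.14 [-30.  16.  51. 109. -14.  61. 132.]
70 30 0.057 [-22.  22.  42. 115. -19.  50. 137.]
70 60 0.14 [-28.  21.  48. 103. -18.  64. 102.]
70 60 0.057 [-25.  28.  45. 108. -24.  54. 108.]
70 90 0.14 [-25.  28.  49.  95. -23.  67.  75.]
70 90 0.057 [-23.  34.  46. 100. -28.  58.  79.]
70 120 0.14 [-21.  34.  51.  88. -28.  71.  50.]
70 120 0.057 [-19.  39.  47.  93. -31.  62.  53.]
```

```bash
python3 - <<'E'
from h import *
from station import robot,fingers
fingers.gripper_to(0.0,40)
robot.move_j([20,10,0,104,0,66,-24]); print(robot.current_tool_pos(),robot.current_eef_rot())
robot.move_to(*pose(0,.13)); print(np.round(robot.current_joint_positions()),robot.current_tool_pos())
robot.line_to(*pose(0,.075))
f0=np.array(robot.current_contact_force())
hit=robot.line_to(*pose(0,.059),velocity=.03,f_stop=25)
print(hit,robot.current_tool_pos(),np.array(robot.current_contact_force())-f0,robot.current_time_s(),robot.current_finger_gap())
for n in("top","scene"): cv2.imwrite(f"pics/{n}1.png",vision.grab_frame(n)[:,:,::-1])
a=cv2.imread("pics/top1.png")[140:270,150:270]; b=cv2.imread("pics/scene1.png")[120:250,155:275]
cv2.imwrite("pics/crop1.png",cv2.resize(np.hstack([a,b]),None,fx=3.3,fy=3.3,interpolation=2))
E
```

```text
[ 0.43072574 -0.17363251  0.19791732] [-1.79998887e+02 -3.00481610e-02  4.61275360e+01]
[ 19.  10.  -1. 112.   0.  58. -26.] [ 0.41167727 -0.14908588  0.14610385]
False [ 0.41368914 -0.15025303  0.07738746] [-1.90151     1.80032924  8.23349469] 5.3667 -0.00021909444352520468
```

View pics/crop1.png

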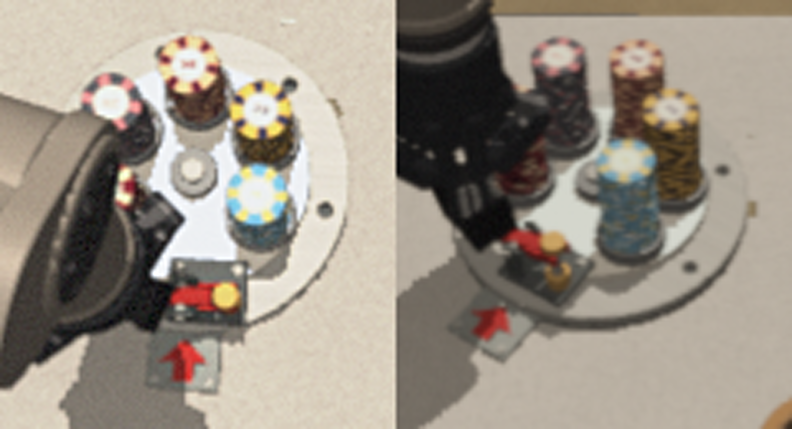

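```bash
python3 - <<'E'
from h import *
from station import robot,fingers
F=lambda:np.round(robot.current_contact_force(),1)
for z in (.058,.057,.056,.055,.054):
    robot.line_to(*pose(0,z),velocity=.03); p=robot.current_tool_pos(); print(z,round(p[2]-.017,4),F())
    if F()[2]>17: break
print(F(),robot.current_time_s())
E
```

```text
0.058 0.0595 [-1.7  1.8 10.1]
0.057 0.0585 [-1.2  1.4 10.2]
0.056 0.0575 [-1.2  2.6 11.3]
0.055 0.0566 [-2.3  1.9 10. ]
0.054 0.0557 [-1.9  2.4 11.8]
[-1.9  2.4 11.8] 6.7167
```

```bash
python3 - <<'E'
from h import *
from station import robot
for t in list(range(4,105,8))+[106]:
    robot.line_to(*pose(t,.0542),velocity=.07)
    p=np.array(robot.current_tool_pos()); f=np.array(robot.current_contact_force()); d=p[:2]-C; a=np.arctan2(d[1],d[0])
    print(t,round(np.degrees(a),1),np.round([np.hypot(*d)*1e3,p[2]*1e3-17],1),"Fz %.1f Ft(cw) %.1f Fr %.1f"%(f[2],f[0]*np.sin(a)-f[1]*np.cos(a),f[:2]@d/np.hypot(*d)))
    if np.linalg.norm(f)>30: print("STOP");break
print(robot.current_time_s())
a=vision.grab_frame("top")[:,:,::-1][120:270,120:300]; b=vision.grab_frame("scene")[:,:,::-1][110:260,150:270]
cv2.imwrite("pics/crop2.png",cv2.resize(np.hstack([a,b]),None,fx=2.6,fy=2.6,interpolation=2))
E
```

```text
4 148.7 [96.9 55.8] Fz 10.1 Ft(cw) 0.7 Fr 1.3
12 140.3 [96.9 55.9] Fz 9.5 Ft(cw) 1.4 Fr 1.9
20 132.0 [96.9 56. ] Fz 9.2 Ft(cw) 1.1 Fr 1.2
28 123.8 [97.  56.2] Fz 10.1 Ft(cw) 1.2 Fr 1.7
36 115.5 [97.1 56.3] Fz 8.9 Ft(cw) 1.2 Fr 1.6
44 107.3 [97.2 56.5] Fz 9.6 Ft(cw) 0.2 Fr -0.2
52 99.2 [97.3 56.6] Fz 8.9 Ft(cw) 1.1 Fr 0.3
60 91.1 [97.3 56.8] Fz 9.7 Ft(cw) 1.2 Fr -0.9
68 83.1 [97.4 56.8] Fz 10.0 Ft(cw) 0.3 Fr 0.1
76 75.2 [97.6 56.7] Fz 8.4 Ft(cw) 0.4 Fr -0.4
84 67.3 [97.8 56.6] Fz 9.4 Ft(cw) 0.4 Fr -1.2
92 59.4 [98.2 56.6] Fz 8.2 Ft(cw) 1.9 Fr -0.6
100 51.5 [98.5 56.5] Fz 8.0 Ft(cw) 1.0 Fr -1.2
106 45.6 [98.5 56.5] Fz 8.3 Ft(cw) 1.8 Fr -1.4
11.3667
```

View pics/crop2.png

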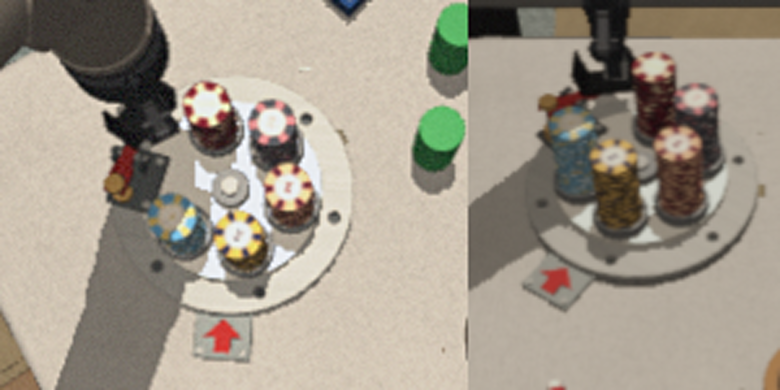

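```bash
python3 - <<'E'
from h import *
from station import robot
def ang():
    d=onplane("top",np.array([240.5/2.6-.3+120,235/2.6-.3+120]),.109)-C; return np.degrees(np.arctan2(d[1],d[0]))%360
print("yellow",ang())
t=106
robot.line_to(*pose(t,.071),velocity=.05)
def st():
    p=np.array(robot.current_tool_pos()); f=np.array(robot.current_contact_force()); d=p[:2]-C; a=np.arctan2(d[1],d[0])
    ft=f[0]*np.sin(a)-f[1]*np.cos(a)
    print(t,round(np.degrees(a),1),round(p[2]*1e3-17,1),"Fz %.1f Ft %.1f"%(f[2],ft)); return ft
st()
while t<128:
    t+=1; robot.line_to(*pose(t,.071),velocity=.03)
    if st()<-7: break
print(robot.current_time_s())
E
```

```text
yellow 196.11301463522804
106 47.6 70.7 Fz -0.1 Ft 0.3
107 46.5 70.5 Fz -0.3 Ft -0.5
108 45.4 70.8 Fz -0.5 Ft -0.2
109 45.0 70.6 Fz -0.1 Ft -1.8
110 44.3 70.5 Fz 0.4 Ft -5.1
111 42.9 70.6 Fz 0.5 Ft -4.3
112 41.7 70.7 Fz -0.3 Ft -4.5
113 40.6 70.8 Fz -0.6 Ft -5.9
114 39.6 70.8 Fz -2.0 Ft -4.3
115 38.6 70.8 Fz -1.0 Ft -4.8
116 37.6 70.8 Fz -0.8 Ft -5.9
117 36.6 70.8 Fz -1.5 Ft -5.1
118 35.6 70.8 Fz -0.5 Ft -5.5
119 34.6 70.9 Fz -1.3 Ft -5.5
120 33.6 70.8 Fz -1.4 Ft -5.0
121 32.6 70.8 Fz -2.0 Ft -5.4
122 31.6 70.9 Fz -1.2 Ft -4.6
123 30.5 70.9 Fz -1.4 Ft -5.7
124 29.4 71.1 Fz -1.0 Ft -4.8
125 27.9 71.7 Fz 2.0 Ft -4.6
126 27.8 71.6 Fz 3.9 Ft -6.7
127 27.7 71.3 Fz 3.3 Ft -8.9
17.2
```

```bash
python3 - <<'E'
from h import *
from station import robot
robot.line_to(*pose(122,.0725),velocity=.03); print(np.round(robot.current_contact_force(),1))
robot.line_to(*pose(122,.17),velocity=.1)
p,o=pose(122,.25,xo=-.05); robot.line_to(p,o,velocity=.2)
p=np.array(p)+[-.05,.16,.03]
try: robot.line_to(list(p),velocity=.2)
except robot.PlanningError as e: print(e)
robot.pause(.3)
print(robot.current_time_s(),robot.current_tool_pos())
a=vision.grab_frame("top")[:,:,::-1]; b=vision.grab_frame("scene")[:,:,::-1]
cv2.imwrite("pics/top3.png",a)
cv2.imwrite("pics/crop3.png",cv2.resize(np.hstack([a[130:270,150:270],b[110:250,155:275]]),None,fx=3.3,fy=3.3,interpolation=2))
E
```

```text
[ 0.6  0.  -0.5]
20.675 [0.57209617 0.04156591 0.29678574]
```

View pics/crop3.png

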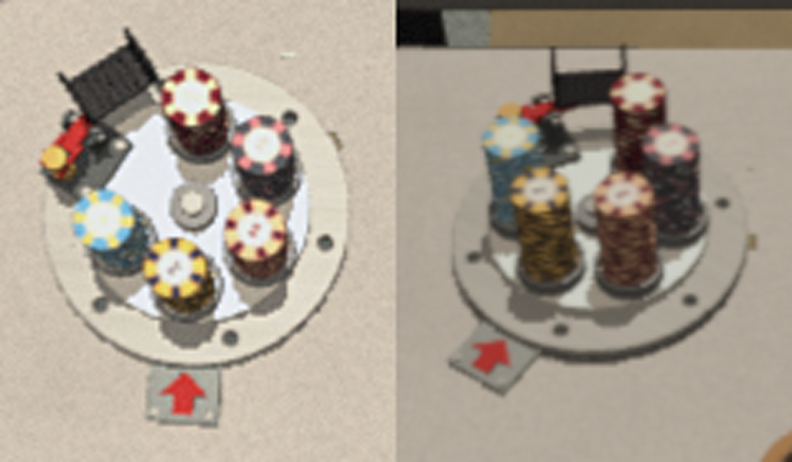

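```bash
python3 - <<'E'
from h import *
T=lambda u,v:np.array([(u+.5)/3.3-.5+150,(v+.5)/3.3-.5+130])
S=lambda u,v:np.array([(u-396+.5)/3.3-.5+155,(v+.5)/3.3-.5+110])
pol=lambda p:(np.round(np.hypot(*(p[:2]-C))*1e3,1),np.round(np.degrees(np.arctan2(*(p[:2]-C)[::-1]))%360,1))
print(pol(onplane("top",T(176,265),.109)),pol(onplane("scene",S(540,188),.109)))
p,e=tri(T(55,158),S(510,111));print("pin",p,pol(p),e)
print("pad",pol(onplane("top",T(110,83),.068)), pol(onplane("scene",S(590,87),.068)))
E
```

```text
(np.float64(54.5), np.float64(176.7)) (np.float64(52.1), np.float64(175.6))
pin [ 0.52255842 -0.10676333  0.07318952] (np.float64(90.4), np.float64(75.7)) [ 0.42379129 -0.37222957 -0.61340909  0.10449843]
pad (np.float64(92.6), np.float64(36.5)) (np.float64(93.8), np.float64(34.5))
```

```bash
python3 - <<'E'
from h import *
from station import robot
robot.line_to(*pose(120.5,.17,off=0),velocity=.25)
robot.line_to(*pose(120.5,.078,off=0),velocity=.12)
h=robot.line_to(*pose(120.5,.060,off=0),velocity=.015,f_stop=3.5)
print(h,robot.current_tool_pos()[2]-.017,np.round(robot.current_contact_force(),1))
robot.line_to(*pose(120.5,.17,off=0),velocity=.15)
print(robot.current_time_s())
E
```

```text
True 0.06801553486922376 [-0.7 -0.   4.3]
24.2583
```

The pad is level at 68.0 mm, so the pin is fully home, and the yellow roll is at the arrow.

```bash
python3 - <<'E'
from station import robot,workorder
robot.pause(.3); print(workorder.close_job())
E
```

```text
the job is handed in; nothing more can be done
None
```

The yellow roll is at the red arrow with the wheel locked (touch check: pad level at 68 mm, so the pin is fully home), all five rolls are standing in their cups, and the job was handed in at about 25 s of the 40 s allowed.

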